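Level the freezer shelf on its screw foot and hold the spirit level pressed

ROBOT

A 6-joint arm with a two-finger parallel gripper is mounted at the origin on the work surface. World frame = base frame: x ahead of the robot, y to its left, z up, the work surface at z = 0. Lengths are in mm, angles in rad, forces in N, time in s.
With the tool pointing down it reaches from about 300 to 775 mm from the base axis. Payload 14.6 kg.
Tool frame: the origin (TCP) lies between the finger pads; the fingertips stand 8 mm ahead of it and the grasp point (between the pads) lies 11 mm behind it; z points along the fingers, y is the direction in which the jaws open and shut (so a half turn about z gives the same grasp; the last joint's range is limited). The gripper opens to 94 mm and grips with 3 to 60 N. Pads are 16 mm wide; open, the fingers measure 119 mm over their backs; the gripper's body (75 mm by 177 mm) begins 78 mm behind the grasp point.
Start: joints at [1.183, 0.3, 1.521, -0, 1.321, -0.067], TCP at [173.426, 521.931, 192.446] pointing down, gripper open.
Joint ranges: [-3.03, 3.03], [-0.79, 2.21], [0.23, 2.52], [-1.04, 4.18], [0, 3.07], [-2.55, 2.55]. Speed limits (rad/s): [2.22, 2.22, 2.57, 3.14, 3.14, 3.14].

INTERFACE

Orientations are given as [roll, pitch, yaw] about the fixed x, y, z axes, in that order (R = Rz(yaw) Ry(pitch) Rx(roll)).
In Python, from cell import manip gives the robot as it stands. The module is installed in compiled form; this text tells all that it offers.
- The arm moves only by the tool send_rows, never from a script. Its argument "series" is a list that holds one entry, the list of rows, each a list of 5 numbers: the opening, from 0 (shut) to 1 (fully open), then the shift along the tool's x, y, z in mm, then the turn about the tool's z in degrees. In form: [[[gripper, dx, dy, dz, roll], ...]]. A call has 1 to 10 rows; each row is the pose to reach, as a shift and turn from the pose commanded when the call began, along the tool's axes at that moment; what a row does not reach only later rows make up. A row lasts 1/10 s, in which the tool goes at most 50 mm and 8.59 degrees, less where a joint would pass 70% of its speed; a pose out of reach is approached as far as the arm can. A call with a gripper value outside its range is refused whole. The fingers move at their own pace and stop on an object; "newtons" is the grip in N (left out, the last holds). Time passes only in rows, so rows that repeat a pose let the fingers close. It gives the time, the measured TCP pose, the force and the opening at its end, in the units of the state.
- manip.read_state(): the state, without advancing time (a new reading comes with each control period).
- manip.camera(name): name is "scene" or "top"; returns a dict with "img" (420x560x3 uint8, red, green, blue), "vfov" (degrees; the focal length in pixels is half the picture's height over the tangent of half this angle, whatever the lens; pixels are square), "cx", "cy" (the principal point, pixels), "pose" (4x4, takes a point from camera to world coordinates). Camera axes: x right, y down, z forward; pixel columns grow to the right and rows downward; lengths in mm; the calibration is good to about 2 mm. A picture is of the moment at which its call begins. There is no depth.
- manip.sign_off(): hands the job in, once; it reports no verdict.
Trained networks look in a picture, given as the dict that the camera call returned (one of the last four; its "shot" number tells which), for a name from the list of things; names that differ only in an ending like _2 or _b are one class to them, and where a whole thing is asked for, a point or a joint stands for the part that bears it (a point fixed in the world has none). Each returns a list of dicts, best first, with "conf" (0 to 1); they miss things now and then, are a little off and sometimes report something else, mostly with a low value. They report only what shows in the picture. A call takes as long as a camera call. They do not tell look-alikes from the thing itself.
- manip.find_in(target, picture): "rect" ([left, top, width, height] in pixels, round what is visible of it).
- manip.silhouettes(target, picture): "pixels" (420x560 bool, what is visible of it) and "rect" ([left, top, width, height] in pixels, round what is visible of it).
The state is a dict: "clock": time; "joints": joint angles; "qd": joint speeds; "effort": joint torques, N m; "eef_pos": TCP position; "eef_rot": TCP orientation; "wrist_force": force on the tool from outside, world axes, zero at the start; "moment": the same for the moment, N m; "finger_gap": finger opening in mm.
Only numpy, scipy, OpenCV 4.12 (cv2) and the standard library are available. Lean on these libraries where they do the work, as an engineer would, in place of code of your own. Each camera call takes 0.05 s, during which the arm holds its last target. There are 200 camera calls.

TASK

Slide the half-inserted aluminium shelf plate fully home in its rack. Then stand the red spirit level on the plate, near the middle and lengthwise towards the black foot knob, let go of it, and turn the knob until the bubble sits centred between the two black lines. Finish with the fingers pressing the level firmly down on the plate with the bubble still centred, and end the program while still pressing; leave the other things on the bench where they are.

Things in the scene. Friction and masses are not known exactly. Their poses are not given: they have to be found in the camera images.
- rack: low shelf rack of grey-green ribbed bar, 260 (x) x 270 (y) x 135 mm high, fixed on the bench. Origin: its centre at bench level; +y points from the slot mouth to the screw foot. It rocks about two fixed feet under its -y end (line along x, 130 mm from the centre); the screw foot carries the +y end, which starts 1.5 to 3 mm too low. A lower tier with copper tube is fixed in it
- slot_mouth (a point): middle of the slot's open end, on the rack, 130 mm to -y of its centre, 111 mm above the bench; axes as the rack's. The slot is two aluminium channels along y at x = +-100 to +-117 mm: floor 108 mm above the bench, 8 mm high, 223 mm wide, 260 mm long, open at -y, end stops at +y; top of the channels at 120 mm
- plate: loose aluminium shelf plate, 220 (x) x 250 (y) x 6 mm, about 0.8 kg, in the slot, sticking 65 to 100 mm out of it. Origin: centre of its underside; axes as the rack's. Along its -y edge a lip 180 mm long, its top 18 mm above the underside, its outer face 125 mm to -y of the origin: push there with 3 to 6 N. Fully home, against the stops, the origin is over the rack's centre
- level: loose red spirit level, 200 (x) x 24 (y) x 40 (z) mm, 0.35 kg, black ends. Origin: centre of its underside. In the middle of its top a window 48 mm long with a green vial along x. It starts on the bench; either way round on the plate will do
- level_top (a point): middle of the level's top face, over the vial, 40 mm above its underside
- bubble (a point): middle of the pale bubble (14 mm long) in the level's vial, 36 mm above the level's underside. Its place along the level's x, seen in the level's frame, is 0 when centred between the two black lines (17 mm apart); it can run 13 mm either way. It runs to the higher end, 1 mm per 0.001 rad of slope, and takes about 0.8 s to settle
- knob_grip (a point): centre of the black lobed round knob on the screw foot, 44 mm diameter, 100 to 128 mm above the bench, 200 mm to +y of the rack's centre; turns with the knob, which stays at its height; 50 mm free around the axis. Clockwise from above raises the rack's +y end 8 mm per turn (bubble 3.9 mm per rad towards +y). 1.2 to 2.4 rad are needed, about 0.06 N m; it stays where left
- tape_roll: bystander: roll of aluminium tape, 100 mm diameter, 48 mm high, origin under its centre
- flux_jar: bystander: white jar with blue cap, 64 mm diameter, 60 mm high, origin under its centre
- leak_spray: bystander: spray can, 60 mm diameter, 170 mm high, origin under its centre
- spanner: bystander: spanner lying flat, 190 mm long along its x
- screwdriver: bystander: screwdriver with orange handle lying flat, 200 mm long along its x
- copper_bend: bystander: copper return bend lying flat, 175 x 50 mm, 10 mm thick
- fittings_bin: bystander: blue bin of copper fittings, 130 x 180 x 50 mm, origin under its centre
Things that resemble listed ones, but are neither listed nor needed, are in the scene too. Several things look just like the level: the one meant starts farthest from the robot's base.

How it is judged:
By the outcome, as a careful person would: the job done as asked, in the order asked, and still so for the second after the job is handed in, while the arm keeps its last pose, push and grip.
It also fails if it takes over 69 s, if anything falls off the work surface, if the arm or the gripper's body presses on something with over 40 N, if the wrist force passes 120 N, or if a joint passes its speed limit or range.

## Working session

There is one attempt and no reset: what is moved stays moved. The work goes in short steps, Python scripts to look and compute and a tool call to move; the robot and the scene stay as the last step left them, time stands still between calls to the robot, and variables do not carry over. Pictures are saved under pics/ and viewed, about 8 in all and at most 12, crops included, and the job is handed in when it is done.

Besides the shell and the picture viewer there is one more tool, called after "Request:" as name(argument=value, ...) on one line, values as JSON. send_rows: Moves the arm, as the interface text tells. Its arguments: {"type":"object","properties":{"series":{"type":"array"},"newtons":{"type":"number"}},"required":["series"]}

```bash
mkdir -p pics; cat > h.py <<'E'
import numpy as np, cv2
from cell import manip
def f(c): return c["img"].shape[0]/2/np.tan(np.radians(c["vfov"])/2)
def ray(c,u,v):
    P=np.array(c["pose"]); d=P[:3,:3]@np.array([(u-c["cx"])/f(c),(v-c["cy"])/f(c),1]); return P[:3,3],d
def at(c,u,v,z):
    o,d=ray(c,u,v); return o+d*(z-o[2])/d[2]
def proj(c,p):
    P=np.array(c["pose"]); q=P[:3,:3].T@(np.array(p,float)-P[:3,3]); return np.array([c["cx"]+f(c)*q[0]/q[2],c["cy"]+f(c)*q[1]/q[2]])
def save(c,n,box=None,s=1):
    im=c["img"][:,:,::-1]
    if box: im=im[box[1]:box[3],box[0]:box[2]]
    cv2.imwrite("pics/"+n+".png",cv2.resize(im,None,fx=s,fy=s,interpolation=cv2.INTER_CUBIC))
E
python3 - <<'E'
from h import *
s=manip.read_state(); print(s["eef_pos"],s["eef_rot"],s["clock"])
for n in("top","scene"):
    c=manip.camera(n); save(c,n+"1"); print(n,c["vfov"],c["cx"],c["cy"],np.round(c["pose"],3).tolist())
    for t in("rack","plate","level","level_top","bubble","knob_grip","slot_mouth"):
        for r in manip.find_in(t,c)[:6]: 
            if r["conf"]>.2: print(t,round(r["conf"],2),np.round(r["rect"]).tolist())
E
```

```text
[173.33090557 521.68077755 191.87402336] [-3.14043543e+00 -8.38745781e-05  2.82078929e+00] 0.0
top 44.85675006361077 281.76944633066796 210.57350766931035 [[0.013, -0.986, 0.167, 240.393], [-1.0, -0.012, 0.004, -41.365], [-0.002, -0.167, -0.986, 1676.696], [0.0, 0.0, 0.0, 1.0]]
rack 0.83 [203.0, 144.0, 114.0, 102.0]
plate 0.63 [256.0, 158.0, 84.0, 82.0]
plate 0.62 [329.0, 235.0, 25.0, 53.0]
level 0.95 [375.0, 192.0, 14.0, 64.0]
level 0.87 [377.0, 278.0, 45.0, 53.0]
level_top 0.74 [371.0, 280.0, 54.0, 51.0]
level_top 0.69 [374.0, 192.0, 12.0, 59.0]
level_top 0.54 [124.0, 211.0, 35.0, 32.0]
level_top 0.54 [157.0, 246.0, 54.0, 32.0]
knob_grip 0.72 [198.0, 175.0, 16.0, 10.0]
slot_mouth 0.81 [205.0, 140.0, 115.0, 99.0]
scene 51.31484795760832 272.16951947321985 211.1015942057279 [[0.407, 0.723, -0.558, 1172.249], [0.913, -0.314, 0.26, -377.124], [0.012, -0.616, -0.788, 1066.245], [0.0, 0.0, 0.0, 1.0]]
plate 0.68 [226.0, 195.0, 108.0, 77.0]
plate 0.41 [390.0, 156.0, 35.0, 34.0]
level 0.62 [161.0, 235.0, 33.0, 63.0]
level 0.59 [105.0, 182.0, 65.0, 36.0]
level_top 0.6 [103.0, 184.0, 60.0, 36.0]
level_top 0.58 [157.0, 229.0, 39.0, 72.0]
bubble 0.28 [152.0, 288.0, 34.0, 49.0]
knob_grip 0.62 [368.0, 201.0, 19.0, 18.0]
slot_mouth 0.59 [251.0, 174.0, 132.0, 116.0]
slot_mouth 0.28 [187.0, 197.0, 42.0, 40.0]
```

```bash
python3 - <<'E'
from h import *
for n,box in(("top",(100,100,460,350)),("scene",(80,100,480,400))):
    c=manip.camera(n); save(c,n+"2",box,2)
    if n=="top":
        for u,v in((382,224),(400,304),(206,180)): print(at(c,u,v,40))
E
```

```text
[ 478.10425016 -359.92216562   40.        ]
[ 223.25388569 -411.70645989   40.        ]
[617.35304724 217.23653629  40.        ]
```

View pics/top2.png

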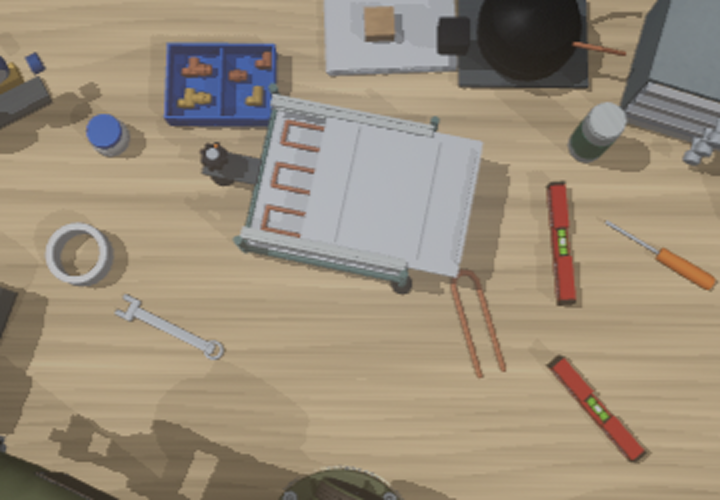

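View pics/scene2.png

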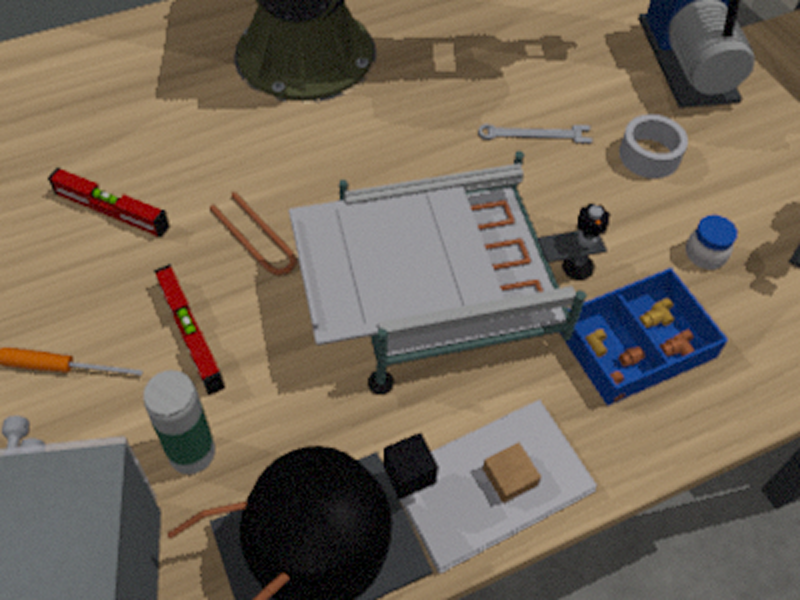

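Two level look-alikes are in view, at top-picture pixels (381,221) and (399,304). They lie 598 mm and 468 mm from the base, so the first, nearest the spray can, is the one meant. The rack's posts are at crop pixels (275,92), (434,122) and (240,243), and the knob is at (211,154).

```bash
python3 - <<'E'
from h import *
from scipy.optimize import least_squares
c=manip.camera("top"); s=manip.camera("scene")
T=lambda u,v:(100+u/2,100+v/2); S=lambda u,v:(80+u/2,100+v/2)
obs=[(c,T(211,154),(0,200,128)),(c,T(275,90),(125,130,135)),(c,T(434,122),(125,-130,135)),(c,T(240,242),(-125,130,135)),
 (s,S(593,216),(0,200,126)),(s,S(343,185),(-125,-130,135)),(s,S(519,157),(-125,130,135)),(s,S(378,335),(125,-130,135)),(s,S(577,297),(125,130,135))]
def W(p,q):
    a=p[2]; return (p[0]+np.cos(a)*q[0]-np.sin(a)*q[1],p[1]+np.sin(a)*q[0]+np.cos(a)*q[1],q[2])
fun=lambda p:np.concatenate([proj(k,W(p,q))-uv for k,uv,q in obs])
r=least_squares(fun,[560,50,-.22],x_scale=[1,1,.01],loss="soft_l1"); p=r.x; print(p); print(np.round(fun(p).reshape(-1,2),1).tolist())
print("knob",W(p,(0,200,0)),"mouth",W(p,(0,-130,0)))
# level from red mask
lv=[]
for k,box in((c,(365,185,400,260)),(s,(150,225,200,300))):
    h=cv2.cvtColor(k["img"],cv2.COLOR_RGB2HSV); m=((h[...,0]<8)|(h[...,0]>172))&(h[...,1]>130)&(h[...,2]>60)
    z=np.zeros_like(m); z[box[1]:box[3],box[0]:box[2]]=m[box[1]:box[3],box[0]:box[2]]
    v,u=np.nonzero(z); print(len(u),cv2.minAreaRect(np.c_[u,v].astype(np.float32)))
# plate -y top edge
a=at(c,*T(482,141),126);b=at(c,*T(457,275),126);print("lip",a,b)
R=np.array([[np.cos(p[2]),np.sin(p[2])],[-np.sin(p[2]),np.cos(p[2])]])
for q in(a,b):print(R@(q[:2]-p[:2]))
for k,uv in((c,T(557,184)),(c,T(567,304)),(c,T(562.5,242.5))): print("lev",at(k,*uv,40))
for k,uv in((s,S(186,319)),(s,S(163,271)),(s,S(214,384))): print("lev s",at(k,*uv,40))
im=c["img"].copy()
for x,y,z in [(a,b,120) for a in(-117,-100,100,117) for b in(-130,130)]+[(0,200,128)]: cv2.circle(im,tuple(np.round(proj(c,W(p,(x,y,z)))).astype(int)),1,(255,0,255),-1)
save({"img":np.hstack([im[130:260,190:345],c["img"][180:310,360:450]])},"ov",None,3.2)
E
```

```text
[ 5.70040766e+02  5.42568687e+00 -1.98124672e-01]
[[1.2, -0.8], [-0.2, -2.7], [1.4, -2.0], [-0.9, -1.9], [-0.1, -0.4], [-1.4, -1.6], [-0.9, -1.9], [0.4, -1.2], [0.6, -1.0]]
knob (np.float64(609.406973452009), np.float64(201.51317173617176), 0) mouth (np.float64(544.452731378757), np.float64(-122.03117829437565), 0)
367 ((380.3625183105469, 220.7003936767578), (57.59121322631836, 8.742912292480469), 84.64418029785156)
463 ((172.6353302001953, 260.76641845703125), (58.233951568603516, 9.94332218170166), 64.9164047241211)
lip [ 633.28008885 -218.20574231  126.        ] [ 421.77328946 -178.55075562  126.        ]
[ 106.0198047  -206.80916098]
[-109.15470906 -209.56103054]
lev [ 584.04025836 -350.56372324   40.        ]
lev [ 387.17893104 -362.92521253   40.        ]
lev [ 487.10107997 -357.66665033   40.        ]
lev s [ 490.2251014  -355.75966076   40.        ]
lev s [ 399.90990247 -363.32191736   40.        ]
lev s [ 600.23169507 -350.14199977   40.        ]
```

View pics/ov.png

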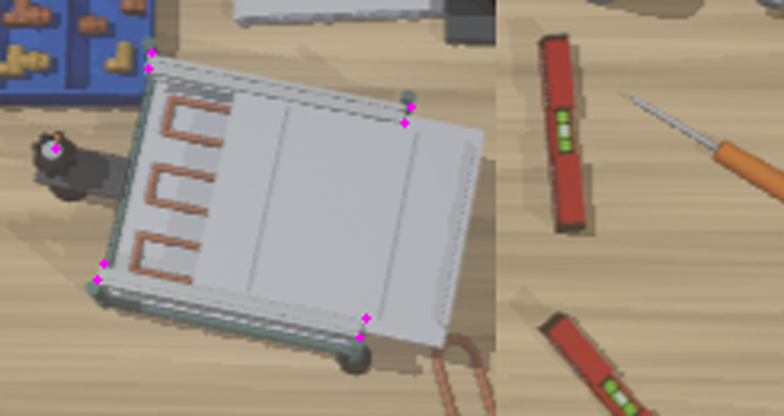

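The dots show that the rack fit agrees with the picture. The crop confirms the target level, at display pixel (563,132) next to the spray can; the look-alike is lower, at (620,395). Next I'll go behind the plate's lip.

```bash
cat >> h.py <<'E'
from scipy.spatial.transform import Rotation as Ro
RK=np.array([570.,5.4]); YA=-.198
def rk(x,y): return RK+np.array([np.cos(YA)*x-np.sin(YA)*y,np.sin(YA)*x+np.cos(YA)*y])
def goto(x,y,z,yaw):
    s=manip.read_state(); R=Ro.from_euler("xyz",s["eef_rot"]).as_matrix()
    d=R.T@(np.array([x,y,z])-s["eef_pos"]); dy=(s["eef_rot"][2]-yaw+np.pi)%(2*np.pi)-np.pi
    print("t",s["clock"],"shift",np.round(d,1),"roll",round(np.degrees(dy),1),"F",np.round(s["wrist_force"],1),"pos",np.round(s["eef_pos"],1),"yaw",round(s["eef_rot"][2],3),"q6",round(s["joints"][5],2))
E
python3 - <<'E'
from h import *
goto(*rk(0,-240),190,1.373)
c=manip.camera("top");print(at(c,402,160,170))
E
```

```text
t 1.0 shift [-568.6 -603.3    2.4] roll 83.0 F [0.3 0.7 0.4] pos [173.4 522.  192.4] yaw 2.821 q6 -0.07
[ 657.40245642 -399.6068399   170.        ]
```

Request:
send_rows(series=[[[1, -569, -603, 2, 83], [1, -569, -603, 2, 83], [1, -569, -603, 2, 83], [1, -569, -603, 2, 83], [1, -569, -603, 2, 83], [1, -569, -603, 2, 83], [1, -569, -603, 2, 83], [1, -569, -603, 2, 83], [1, -569, -603, 2, 83], [1, -569, -603, 2, 83]]])

```text
clock: 2.05
eef_pos: [384.9, 66.6, 191.6]
eef_rot: [3.141, -0.0, 1.366]
wrist_force: [0.8, 0.8, 1.1]
finger_gap: 93.8
```

```bash
python3 -c "
from h import *
goto(*rk(0,-240),190,1.373)"
```

```text
t 2.05 shift [-262.3  195.3    1.7] roll -0.4 F [0.8 0.8 1.1] pos [384.9  66.6 191.6] yaw 1.366 q6 0.28
```

Request:
send_rows(series=[[[1, -262, 195, 2, 0], [1, -262, 195, 2, 0], [1, -262, 195, 2, 0], [1, -262, 195, 2, 0], [1, -262, 195, 2, 0], [1, -262, 195, 2, 0], [1, -262, 195, 2, 0], [1, -262, 195, 71, 0], [1, -262, 195, 71, 0], [1, -262, 195, 71, 0]]])

```text
clock: 3.05
eef_pos: [522.5, -226.3, 117.3]
eef_rot: [-3.136, -0.001, 1.372]
wrist_force: [-0.9, 0.9, 0.8]
finger_gap: 94.1
```

```bash
python3 -c "
from h import *
goto(*rk(0,-125-8),120,1.373)"
```

```text
t 3.05 shift [103.5   0.9  -2.5] roll -0.1 F [-0.9  0.9  0.8] pos [ 522.5 -226.3  117.3] yaw 1.372 q6 -0.27
```

Request:
send_rows(series=[[[1, 15, 1, -2, 0], [1, 26, 1, -2, 0], [1, 36, 1, -2, 0], [1, 46, 1, -2, 0], [1, 56, 1, -2, 0], [1, 66, 1, -2, 0], [1, 76, 1, -2, 0], [1, 84, 1, -2, 0], [1, 90, 1, -2, 0], [1, 92, 1, -2, 0]]])

```text
clock: 4.05
eef_pos: [543.1, -136.1, 122.2]
eef_rot: [-3.142, -0.0, 1.373]
wrist_force: [0.6, -1.1, -0.6]
finger_gap: 94.0
```

```bash
python3 -c "
from h import *
goto(*rk(0,-125-8),120,1.373)"
```

```text
t 4.05 shift [11.  -1.5  2.2] roll -0.0 F [ 0.6 -1.1 -0.6] pos [ 543.1 -136.1  122.2] yaw 1.373 q6 -0.11
```

Request:
send_rows(series=[[[1, 2, 0, 0, 0], [1, 4, 0, 0, 0], [1, 6, 0, 0, 0], [1, 7, 0, 0, 0], [1, 8, 0, 0, 0], [1, 8, 0, 0, 0]]])

```text
clock: 4.65
eef_pos: [544.6, -128.8, 122.2]
eef_rot: [-3.142, 0.0, 1.372]
wrist_force: [0.4, 0.4, -0.7]
finger_gap: 93.9
```

```bash
python3 - <<'E'
from h import *
goto(*rk(0,-125-8),120,1.373)
c=manip.camera("top"); save(c,"push",(190,130,350,260),4)
E
```

```text
t 4.65 shift [ 3.6 -1.5  2.2] roll -0.0 F [ 0.4  0.4 -0.7] pos [ 544.6 -128.8  122.2] yaw 1.372 q6 -0.1
```

View pics/push.png

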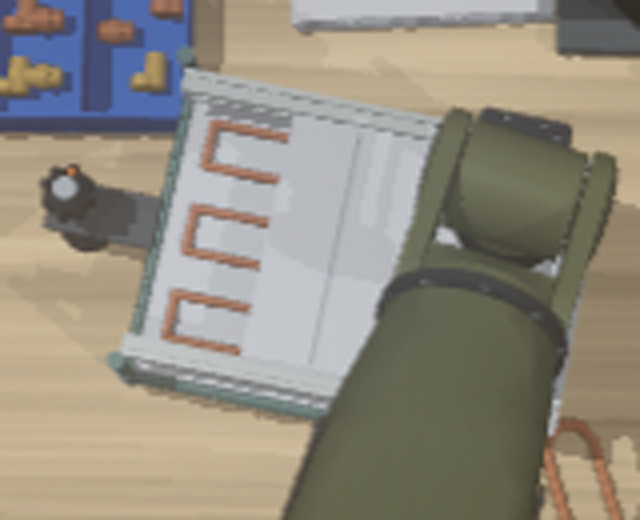

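```bash
python3 - <<'E'
from h import *
c=manip.camera("top");print(proj(c,[544.6,-128.8,122]), proj(c,[*rk(0,-125),126]),proj(c,[*rk(0,-208),126]))
c=manip.camera("scene");print(proj(c,[544.6,-128.8,122])); save(c,"push2",(160,130,360,280),4)
E
```

```text
[312.29866134 198.18666744] [308.62183027 197.63744459] [334.86853018 203.13182218]
[256.84049816 229.89115279]
```

View pics/push2.png

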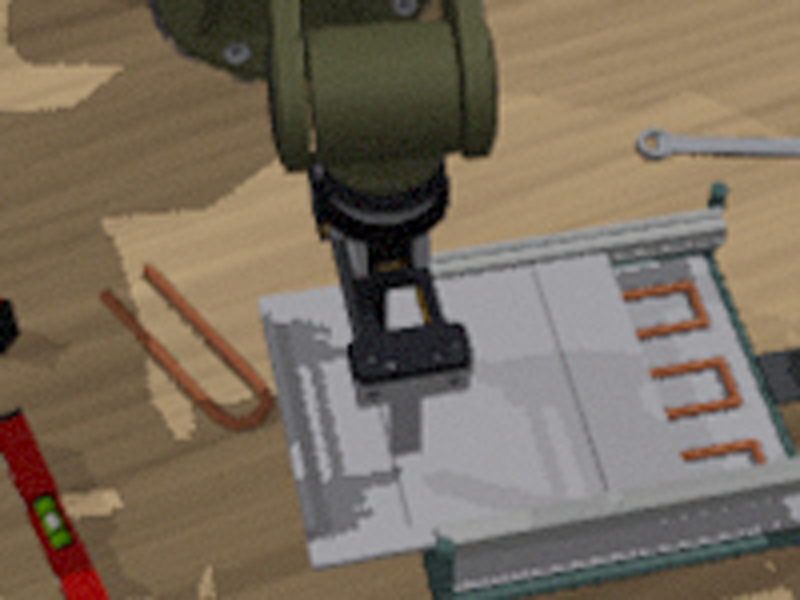

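The scene view shows the fingertips over the plate, inside the lip, and the plate hasn't moved: its seams are at the same pixels as before. I'll lift, check heights, and redo the push from further out, lower and slower.

Request:
send_rows(series=[[[1, 0, 0, -20, 0], [1, 0, 0, -50, 0], [1, -40, 1, -50, 0], [1, -80, 1, -50, 0], [1, -120, 1, -50, 0], [1, -128, 1, -50, 0], [1, -128, 1, -50, 0], [1, -128, 1, -50, 0]]])

```text
clock: 5.6
eef_pos: [520.5, -253.7, 172.2]
eef_rot: [-3.141, -0.0, 1.373]
wrist_force: [0.1, -1.0, -0.2]
finger_gap: 94.3
```

```bash
python3 - <<'E'
from h import *
goto(*rk(0,-255),115,1.373)
c=manip.camera("scene"); save(c,"back",(160,130,360,280),4)
for x in(47,-47):
  for z in(114,126,160): print(x,z,(proj(c,[*(np.array(manip.read_state()["eef_pos"])[:2]+x*np.array([.98,-.197])),z])-[160,130])*4)
for y in(-208,):
  for x in(-90,90,-110,110): 
    for z in (108,126): print("lip",x,z,(proj(c,[*rk(x,y),z])-[160,130])*4)
E
```

```text
t 5.6 shift [ 8.7 -2.4 57.2] roll -0.0 F [ 0.1 -1.  -0.2] pos [ 520.5 -253.7  172.2] yaw 1.373 q6 -0.32
47 114 [207.93616184 500.75059384]
47 126 [206.1173895  490.60009981]
47 160 [200.79156928 460.87691519]
-47 114 [188.76101286 384.51056703]
-47 126 [186.87443102 373.90676469]
-47 160 [181.35889751 342.90592186]
lip -90 108 [260.61826144 324.10218073]
lip -90 126 [258.72068179 307.95031951]
lip 90 108 [304.83494957 543.18771881]
lip 90 126 [303.32423324 528.28701563]
lip -110 108 [256.18488609 302.13562317]
lip -110 126 [254.25417782 285.88627534]
lip 110 108 [310.28519777 570.19269387]
lip 110 126 [308.82928092 555.48135284]
```

View pics/back.png

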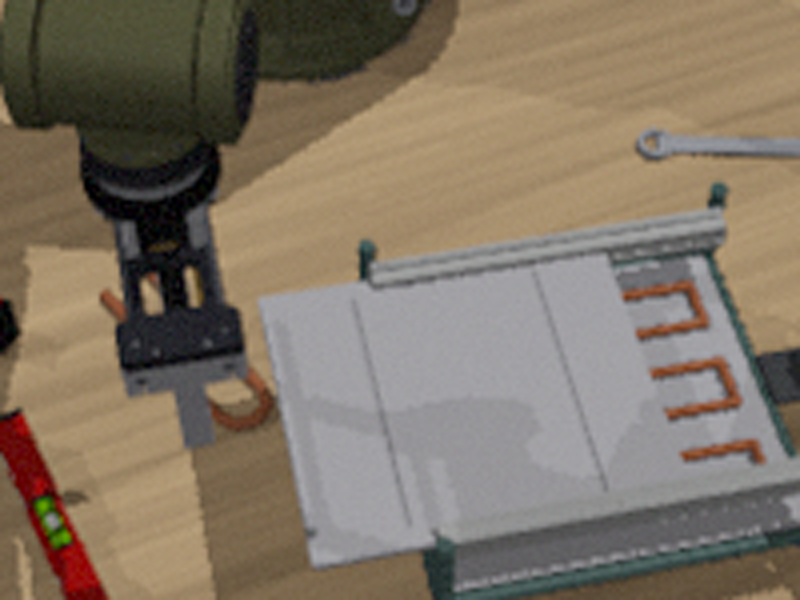

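Request:
send_rows(series=[[[1, 9, -2, 30, 0], [1, 9, -2, 57, 0], [1, 9, -2, 57, 0], [1, 15, -2, 57, 0], [1, 21, -2, 57, 0], [1, 27, -2, 57, 0], [1, 33, -2, 57, 0], [1, 36, -2, 57, 0], [1, 39, -2, 57, 0], [1, 42, -2, 57, 0]]])

```text
clock: 6.65
eef_pos: [526.7, -212.8, 115.3]
eef_rot: [3.142, 0.0, 1.372]
wrist_force: [-0.4, -0.5, 0.7]
finger_gap: 94.3
```

```bash
python3 - <<'E'
from h import *
goto(*rk(0,-125-8),115,1.373)
E
```

```text
t 6.65 shift [89.5 -0.5  0.3] roll -0.0 F [-0.4 -0.5  0.7] pos [ 526.7 -212.8  115.3] yaw 1.372 q6 -0.25
```

Request:
send_rows(series=[[[1, 4, 0, 0, 0], [1, 8, 0, 0, 0], [1, 11, 0, 0, 0], [1, 14, 0, 0, 0], [1, 17, 0, 0, 0], [1, 20, 0, 0, 0]]])

```text
clock: 7.25
eef_pos: [530.6, -193.1, 115.2]
eef_rot: [-3.142, 0.0, 1.372]
wrist_force: [-0.8, 0.5, 0.7]
finger_gap: 93.6
```

```bash
python3 - <<'E'
from h import *
goto(*rk(0,-125-8),115,1.373)
c=manip.camera("scene"); save(c,"try2",(160,130,360,280),4)
g=lambda i:cv2.cvtColor(i,cv2.COLOR_RGB2GRAY)
b=cv2.imread("pics/back.png"); t=cv2.imread("pics/try2.png")
# shift of far seam region
A=cv2.cvtColor(b,cv2.COLOR_BGR2GRAY);B=cv2.cvtColor(t,cv2.COLOR_BGR2GRAY)
r=cv2.matchTemplate(B[240:520,470:720],A[270:470,520:640],cv2.TM_CCOEFF_NORMED);_,m,_,l=cv2.minMaxLoc(r);print(m,l[0]-50,l[1]-30)
E
```

```text
t 7.25 shift [69.4 -0.5  0.2] roll -0.0 F [-0.8  0.5  0.7] pos [ 530.6 -193.1  115.2] yaw 1.372 q6 -0.22
0.9116488099098206 0 0
```

View pics/try2.png

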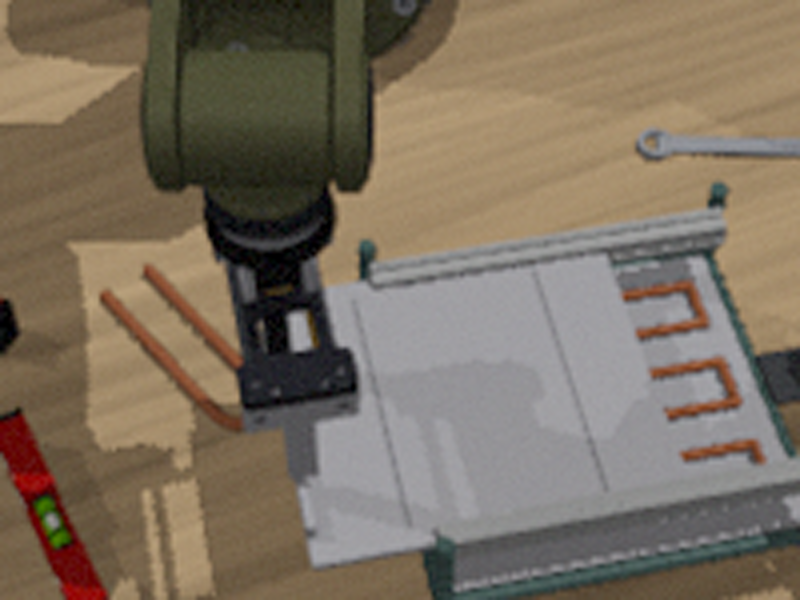

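The fingertip at (300,482) seems to lie over the plate edge with no contact, so the tips may be higher than I reckoned. I'll back off, go 15 mm lower and approach again.

Request:
send_rows(series=[[[1, -25, 0, 0, 0], [1, -25, 0, 0, 0], [1, -25, 0, 14, 0], [1, -25, 0, 14, 0], [1, -15, 0, 14, 0], [1, -10, 0, 14, 0], [1, -6, 0, 14, 0], [1, -3, 0, 14, 0], [1, 0, 0, 14, 0], [1, 3, 0, 14, 0]]])

```text
clock: 8.3
eef_pos: [531.1, -190.3, 101.2]
eef_rot: [-3.141, 0.0, 1.372]
wrist_force: [-1.9, -4.7, -3.1]
finger_gap: 94.1
```

```bash
python3 - <<'E'
from h import *
goto(*rk(0,-125-8),115,1.373)
c=manip.camera("scene"); save(c,"try3",(160,130,360,280),4)
b=cv2.imread("pics/back.png",0); t=cv2.imread("pics/try3.png",0)
r=cv2.matchTemplate(t[240:520,470:720],b[270:470,520:640],cv2.TM_CCOEFF_NORMED);_,m,_,l=cv2.minMaxLoc(r);print(m,l[0]-50,l[1]-30)
s=manip.read_state();R=Ro.from_euler("xyz",s["eef_rot"]).as_matrix()
for y in(47,59):
  for x in (-8,8):
    for k in(8,-20): print(y,x,k,(proj(c,s["eef_pos"]+R@[x,y,k])-[160,130])*4)
E
```

```text
t 8.3 shift [ 66.5  -0.4 -13.8] roll -0.0 F [-1.9 -4.7 -3.1] pos [ 531.1 -190.3  101.2] yaw 1.372 q6 -0.21
0.8643212914466858 25 -4
47 -8 8 [296.19169092 499.556131  ]
47 -8 -20 [293.73286248 476.13361873]
47 8 8 [320.31305685 495.16310967]
47 8 -20 [318.33271684 471.70258028]
59 -8 8 [299.27870431 514.88689125]
59 -8 -20 [296.86513845 491.61692777]
59 8 8 [323.54588663 510.43503267]
59 8 -20 [321.61667227 487.12532944]
```

Now there's contact: 5 N, and the plate is sliding in. I'll keep going.

Request:
send_rows(series=[[[1, 6, 0, 0, 0], [1, 12, 0, 0, 0], [1, 18, 0, 0, 0], [1, 24, 0, 0, 0], [1, 30, 0, 0, 0], [1, 36, 0, 0, 0], [1, 42, 0, 0, 0], [1, 47, 0, 0, 0], [1, 51, 0, 0, 0], [1, 54, 0, 0, 0]]])

```text
clock: 9.35
eef_pos: [541.9, -137.2, 101.3]
eef_rot: [3.142, 0.0, 1.372]
wrist_force: [-2.3, -3.2, -3.1]
finger_gap: 94.3
```

```bash
python3 - <<'E'
from h import *
goto(*rk(0,-125-8),101,1.373)
c=manip.camera("scene"); save(c,"try4",(160,130,360,280),4)
E
```

```text
t 9.35 shift [12.3 -0.5  0.3] roll -0.0 F [-2.3 -3.2 -3.1] pos [ 541.9 -137.2  101.3] yaw 1.372 q6 -0.11
```

View pics/try4.png

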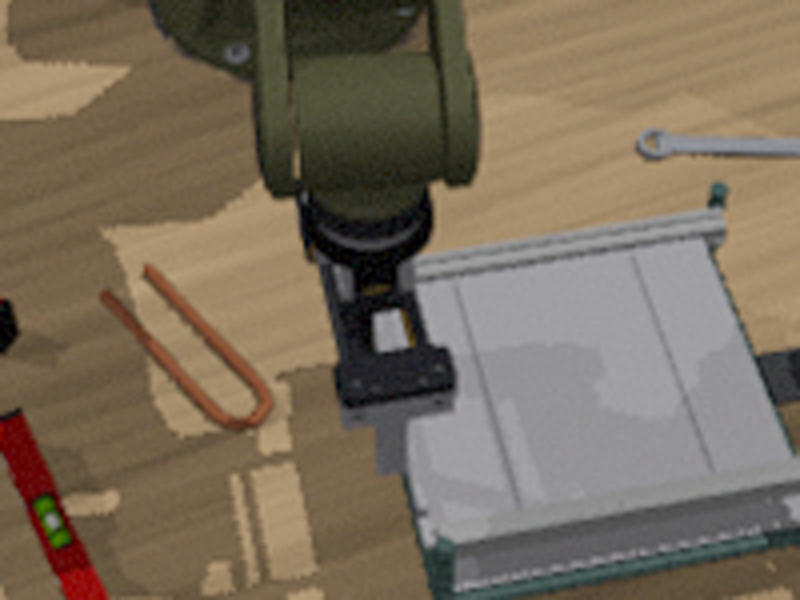

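Request:
send_rows(series=[[[1, 3, 0, 0, 0], [1, 6, 0, 0, 0], [1, 8, 0, 0, 0], [1, 9, 0, 0, 0], [1, 10, 0, 0, 0]]])

```text
clock: 9.9
eef_pos: [543.8, -127.6, 101.2]
eef_rot: [-3.142, 0.0, 1.372]
wrist_force: [-1.7, -3.8, -1.7]
finger_gap: 94.1
```

Request:
send_rows(series=[[[1, 1, 0, 0, 0], [1, 2, 0, 0, 0], [1, 3, 0, 0, 0], [1, 3, 0, 0, 0]]])

```text
clock: 10.3
eef_pos: [544.4, -124.6, 101.3]
eef_rot: [3.142, -0.0, 1.372]
wrist_force: [-1.2, -3.2, -1.7]
finger_gap: 94.3
```

Request:
send_rows(series=[[[1, 1, 0, 0, 0], [1, 2, 0, 0, 0], [1, 3, 0, 0, 0], [1, 4, 0, 0, 0], [1, 4, 0, 0, 0]]])

```text
clock: 10.8
eef_pos: [545.6, -123.6, 101.8]
eef_rot: [3.139, 0.005, 1.373]
wrist_force: [0.1, -21.7, -1.6]
finger_gap: 93.7
```

Request:
send_rows(series=[[[1, 1, 0, 0, 0], [1, 2, 0, 0, 0], [1, 2, 0, 0, 0]]])

```text
clock: 11.1
eef_pos: [545.7, -123.4, 101.9]
eef_rot: [3.139, 0.008, 1.373]
wrist_force: [-4.9, -35.3, -2.1]
finger_gap: 94.1
```

```bash
python3 - <<'E'
from h import *
goto(*rk(0,-125-8),101,1.373)
E
```

```text
t 11.1 shift [-1.9 -1.5  0.9] roll -0.0 F [ -4.9 -35.3  -2.1] pos [ 545.7 -123.4  101.9] yaw 1.373 q6 -0.08
```

Plate is home: the force jumped to 35 N with no further travel. The earlier miss probably came from the open fingers standing shorter than shut ones (linkage jaws). Backing off and going to the level.

Request:
send_rows(series=[[[1, -8, 0, 0, 0], [1, -40, 0, 0, 0], [0.55, -60, 0, -30, 0], [0.55, -60, 0, -60, 0], [0.55, -60, 0, -60, 0]]])

```text
clock: 11.6
eef_pos: [535.5, -178.4, 165.5]
eef_rot: [3.135, 0.0, 1.371]
wrist_force: [0.1, 1.1, -0.2]
finger_gap: 73.3
```

```bash
python3 - <<'E'
from h import *
goto(488,-357,110,.063)
E
```

```text
t 11.6 shift [-184.5  -11.5   55.4] roll 75.0 F [ 0.1  1.1 -0.2] pos [ 535.5 -178.4  165.5] yaw 1.371 q6 -0.19
```

Request:
send_rows(series=[[[0.55, -184, -12, 0, 75], [0.55, -184, -12, 0, 75], [0.55, -184, -12, 0, 75], [0.55, -184, -12, 0, 75], [0.55, -184, -12, 0, 75], [0.55, -184, -12, 55, 75], [0.55, -184, -12, 55, 75], [0.55, -184, -12, 55, 75], [0.55, -184, -12, 55, 75], [0.55, -184, -12, 55, 75]]])

```text
clock: 12.6
eef_pos: [486.0, -355.1, 105.7]
eef_rot: [-3.141, -0.0, 0.062]
wrist_force: [0.5, -0.8, -0.2]
finger_gap: 51.9
```

```bash
python3 - <<'E'
from h import *
goto(488,-357,16,.063)
a=manip.camera("top"); b=manip.camera("scene")
save(a,"lt",(340,170,440,270),3.8)
save(b,"ls",(110,190,230,310),3.2)
x=cv2.imread("pics/lt.png");y=cv2.imread("pics/ls.png")
h=380; cv2.imwrite("pics/l.png",np.hstack([x[:h],y[:h]]))
E
```

```text
t 12.6 shift [ 1.9  2.1 89.7] roll -0.1 F [ 0.5 -0.8 -0.2] pos [ 486.  -355.1  105.7] yaw 0.062 q6 0.82
```

View pics/l.png

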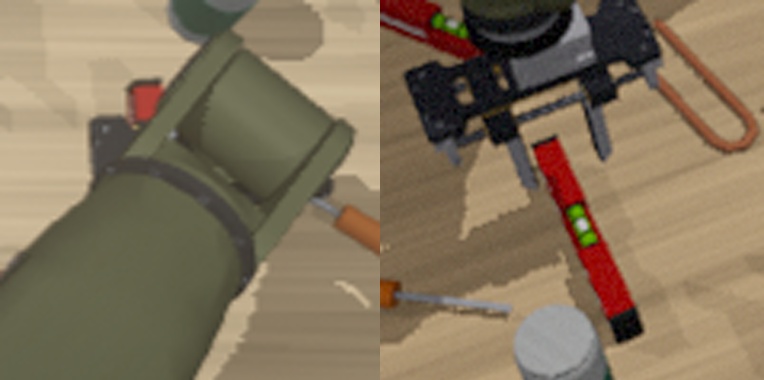

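```bash
python3 - <<'E'
from h import *
b=manip.camera("scene"); s=manip.read_state(); R=Ro.from_euler("xyz",s["eef_rot"]).as_matrix()
for k in(8,0,-10,-20):
    print(k,*[np.round(proj(b,s["eef_pos"]+R@[8,y,k]),1) for y in(32,-32)])
a=manip.camera("top")
E
```

```text
8 [158.3 253.5] [181.6 244.1]
0 [157.7 251.9] [181.1 242.4]
-10 [157.  249.8] [180.5 240.3]
-20 [156.2 247.6] [179.9 238.1]
```

Request:
send_rows(series=[[[0.55, 2, 2, 40, 0], [0.55, 2, 2, 65, 0], [0.55, 2, 2, 80, 0], [0.55, 2, 2, 86, 0], [0.55, 2, 2, 90, 0], [0.55, 2, 2, 90, 0]]])

```text
clock: 13.4
eef_pos: [488.1, -357.8, 16.8]
eef_rot: [3.141, -0.001, 0.064]
wrist_force: [0.1, 0.2, 0.1]
finger_gap: 51.4
```

```bash
python3 - <<'E'
from h import *
goto(488.5,-357,16,.063)
c=manip.camera("scene"); save(c,"g1",(120,200,220,300),6)
E
```

```text
t 13.4 shift [ 0.5 -0.8  0.8] roll 0.0 F [0.1 0.2 0.1] pos [ 488.1 -357.8   16.8] yaw 0.064 q6 0.81
```

View pics/g1.png

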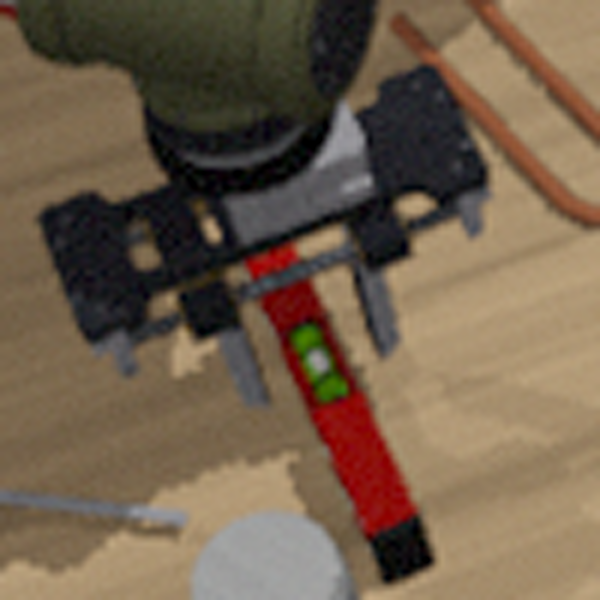

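Tips straddle the level, but in the picture they end about 20 mm higher than the stated length implies, which agrees with the lip miss. I'll step lower while watching the force.

Request:
send_rows(series=[[[0.55, 0, -1, 2, 0], [0.55, 0, -1, 4, 0], [0.55, 0, -1, 6, 0], [0.55, 0, -1, 7, 0], [0.55, 0, -1, 7, 0]]])

```text
clock: 13.95
eef_pos: [487.6, -356.5, 9.1]
eef_rot: [-3.141, 0.0, 0.063]
wrist_force: [0.0, -0.3, -0.8]
finger_gap: 51.5
```

Request:
send_rows(series=[[[0.55, 0, 0, 2, 0], [0.55, 0, 0, 4, 0], [0.55, 0, 0, 5, 0], [0.55, 0, 0, 6, 0], [0.55, 0, 0, 6, 0]]])

```text
clock: 14.45
eef_pos: [487.7, -356.5, 3.1]
eef_rot: [-3.141, 0.0, 0.063]
wrist_force: [-0.1, -0.3, 0.2]
finger_gap: 51.5
```

Request:
send_rows(series=[[[0, 0, 0, 0, 0], [0, 0, 0, 0, 0], [0, 0, 0, 0, 0], [0, 0, 0, 0, 0], [0, 0, 0, 0, 0], [0, 0, 0, 0, 0], [0, 0, 0, -20, 0], [0, 0, 0, -60, 0], [0, 0, 0, -110, 0], [0, 0, 0, -150, 0]]], newtons=30)

```text
clock: 15.45
eef_pos: [487.6, -356.4, 155.4]
eef_rot: [3.141, -0.0, 0.063]
wrist_force: [-0.2, -0.2, -3.0]
finger_gap: 23.8
```

```bash
python3 - <<'E'
from h import *
goto(*rk(0,0),195,1.373)
c=manip.camera("scene")
m=cv2.inRange(cv2.cvtColor(c["img"],cv2.COLOR_RGB2HSV),(0,150,70),(8,255,255))
n,l,st,ce=cv2.connectedComponentsWithStats(m)
for i in range(1,n):
    if st[i,4]>60: print(st[i],ce[i])
g=cv2.inRange(cv2.cvtColor(c["img"],cv2.COLOR_RGB2HSV),(35,120,80),(65,255,255));v,u=np.nonzero(g);print(len(u),np.c_[u,v].tolist()[:60:6])
E
```

```text
t 15.45 shift [ 105.1 -355.9  -39.6] roll -75.0 F [-0.2 -0.2 -3. ] pos [ 487.6 -356.4  155.4] yaw 0.063 q6 0.82
[  0  41  49  90 957] [21.26332288 87.37617555]
[515 156  20  22 182] [525.2967033  166.12637363]
[106 185  23  12 122] [115.90163934 190.8852459 ]
[161 233  20  25 194] [170.88659794 245.42783505]
40 [[127, 195], [129, 196], [160, 223], [160, 225], [162, 230], [165, 232], [166, 233]]
```

Request:
send_rows(series=[[[0, 0, 0, -40, 0], [0, 105, -356, -40, -75], [0, 105, -356, -40, -75], [0, 105, -356, -40, -75], [0, 105, -356, -40, -75], [0, 105, -356, -40, -75], [0, 105, -356, -40, -75], [0, 105, -356, -40, -75], [0, 105, -356, -40, -75], [0, 105, -356, -40, -75]]])

```text
clock: 16.5
eef_pos: [570.0, 8.5, 192.3]
eef_rot: [-3.14, -0.0, 1.382]
wrist_force: [0.3, -0.5, -3.9]
finger_gap: 23.5
```

Request:
send_rows(series=[[[0, 0, 0, 0, 0], [0, 0, 0, 0, 0], [0, 0, 0, 0, 0]]])

```text
clock: 16.8
eef_pos: [569.9, 4.8, 193.0]
eef_rot: [-3.141, 0.0, 1.369]
wrist_force: [-0.3, -0.6, -3.0]
finger_gap: 23.8
```

```bash
python3 - <<'E'
from h import *
goto(*rk(0,0),116,1.373)
E
```

```text
t 16.8 shift [ 0.6  0.  77. ] roll -0.2 F [-0.3 -0.6 -3. ] pos [569.9   4.8 193. ] yaw 1.369 q6 0.15
```

Request:
send_rows(series=[[[0, 0, 0, 35, 0], [0, 0, 0, 60, 0], [0, 0, 0, 69, 0], [0, 0, 0, 71, 0], [0, 0, 0, 73, 0], [0, 0, 0, 74, 0], [0, 0, 0, 75, 0], [0, 0, 0, 75, 0]]])

```text
clock: 17.6
eef_pos: [570.2, 5.3, 118.7]
eef_rot: [3.141, -0.0, 1.372]
wrist_force: [-0.1, -0.1, -3.6]
finger_gap: 23.9
```

Request:
send_rows(series=[[[0, 0, 0, 1, 0], [0, 0, 0, 1.5, 0], [0, 0, 0, 2, 0], [0, 0, 0, 2, 0]]])

```text
clock: 18.0
eef_pos: [570.2, 5.4, 116.6]
eef_rot: [3.141, -0.0, 1.372]
wrist_force: [0.1, 1.0, -0.4]
finger_gap: 24.1
```

Contact (load taken off). Release and retreat, then go over the knob.

Request:
send_rows(series=[[[0.5, 0, 0, 0.5, 0], [0.5, 0, 0, 0.5, 0], [0.5, 0, 0, 0.5, 0], [0.5, 0, 0, 0, 0], [0.5, 0, 0, -20, 0], [0.6, 0, 0, -60, 0], [0.6, 0, 0, -100, 0], [0.6, 0, 0, -100, 0]]])

```text
clock: 18.8
eef_pos: [571.9, 5.3, 221.9]
eef_rot: [3.133, -0.001, 1.372]
wrist_force: [-0.5, -0.1, 0.3]
finger_gap: 56.5
```

```bash
python3 - <<'E'
from h import *
goto(*rk(0,200),200,2.6)
goto(*rk(0,200),200,2.6-np.pi)
E
```

```text
t 18.8 shift [199.8  -2.2  22.1] roll -70.3 F [-0.5 -0.1  0.3] pos [571.9   5.3 221.9] yaw 1.372 q6 0.14
t 18.8 shift [199.8  -2.2  22.1] roll 109.7 F [-0.5 -0.1  0.3] pos [571.9   5.3 221.9] yaw 1.372 q6 0.14
```

Request:
send_rows(series=[[[0.65, 200, -2, 22, -99], [0.65, 200, -2, 22, -99], [0.65, 200, -2, 22, -99], [0.65, 200, -2, 22, -99], [0.65, 200, -2, 22, -99], [0.65, 200, -2, 22, -99], [0.65, 200, -2, 22, -99], [0.65, 200, -2, 22, -99], [0.65, 200, -2, 22, -99], [0.65, 200, -2, 22, -99]]])

```text
clock: 19.8
eef_pos: [607.4, 201.8, 193.6]
eef_rot: [-3.141, -0.001, 2.878]
wrist_force: [1.6, 0.5, 0.6]
finger_gap: 61.2
```

```bash
cat >> h.py <<'E'
def mean_cam(n,k):
    cs=[manip.camera(n) for _ in range(k)]; c=dict(cs[0]); c["img"]=np.mean([x["img"] for x in cs],0); return c
E
python3 - <<'E'
from h import *
goto(*rk(0,200),90,3.1)
out=[]
for n in("top","scene"):
    c=mean_cam(n,4); np.save(n+"_a.npy",c["img"])
    u,v=np.round(proj(c,[*rk(0,0),153])).astype(int); print(n,u,v,proj(c,[*rk(0,0),150]),proj(c,[*rk(0,24),150]))
    out.append(cv2.resize(c["img"][v-22:v+22,u-28:u+28].astype(np.uint8)[:,:,::-1],None,fx=7,fy=7,interpolation=cv2.INTER_CUBIC))
    kk=proj(c,[*rk(0,200),110]).astype(int)
    out.append(cv2.resize(c["img"][kk[1]-22:kk[1]+22,kk[0]-28:kk[0]+28].astype(np.uint8)[:,:,::-1],None,fx=7,fy=7,interpolation=cv2.INTER_CUBIC))
o=np.vstack([np.hstack(out[:2]),np.hstack(out[2:])]); cv2.imwrite("pics/b1.png",o[:,:800] if 0 else cv2.resize(o,(780,612))[:600])
E
```

```text
t 19.8 shift [ -2.    0.3 103.6] roll -12.7 F [1.6 0.5 0.6] pos [607.4 201.8 193.6] yaw 2.878 q6 -1.04
top 269 188 [269.07973534 187.77241822] [261.44006592 186.17407116]
scene 307 214 [307.14500061 214.41615216] [315.85571414 212.9080172 ]
```

View pics/b1.png

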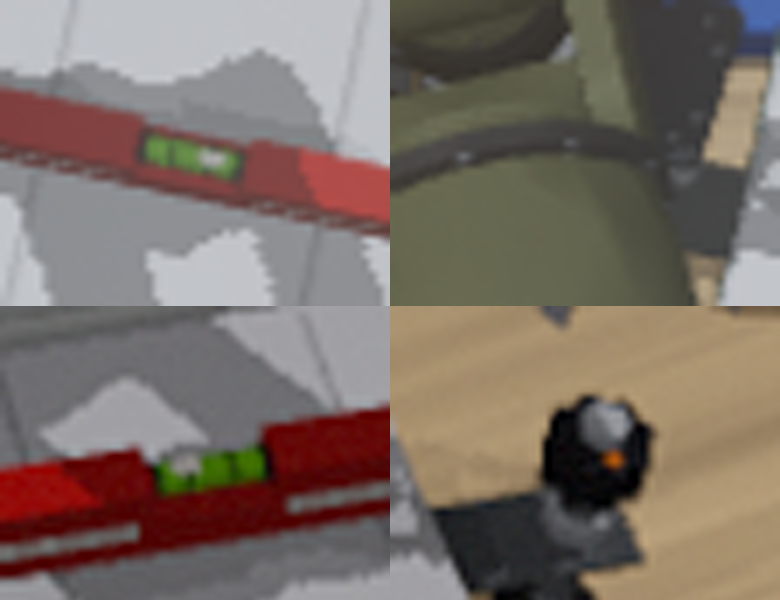

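The bubble sits about 9–11 mm towards −y: display 212 in a window of 140–242 in the top view, 185 in 157–268 in the scene view. The knob is a few mm further +y than fitted. Lowering onto it.

Request:
send_rows(series=[[[0.65, -2, 3, 0, -8], [0.65, -2, 3, 20, -13], [0.65, -2, 3, 50, -13], [0.65, -2, 3, 75, -13], [0.65, -2, 3, 90, -13], [0.65, -2, 3, 98, -13], [0.65, -2, 3, 104, -13], [0.65, -2, 3, 104, -13]]])

```text
clock: 21.0
eef_pos: [610.4, 204.2, 90.3]
eef_rot: [3.142, 0.0, 3.099]
wrist_force: [0.4, -0.9, -0.3]
finger_gap: 61.3
```

Request:
send_rows(series=[[[0, 0, 0, 0, 0], [0, 0, 0, 0, 0], [0, 0, 0, 0, 0], [0, 0, 0, 0, 0], [0, 0, 0, 0, 0]]], newtons=25)

```text
clock: 21.5
eef_pos: [610.6, 203.7, 91.0]
eef_rot: [-3.141, 0.001, 3.099]
wrist_force: [-1.5, -5.8, 6.2]
finger_gap: 43.8
```

```bash
python3 - <<'E'
from h import *
goto(*rk(0,203),90,3.1-2.2)
E
```

```text
t 21.5 shift [0.7 0.7 1. ] roll 126.0 F [-1.5 -5.8  6.2] pos [610.6 203.7  91. ] yaw 3.099 q6 -1.26
```

Request:
send_rows(series=[[[0, 0, 0, 0, 8], [0, 0, 0, 0, 16], [0, 0, 0, 0, 24], [0, 0, 0, 0, 32], [0, 0, 0, 0, 40], [0, 0, 0, 0, 48], [0, 0, 0, 0, 56], [0, 0, 0, 0, 64], [0, 0, 0, 0, 72], [0, 0, 0, 0, 80]]])

```text
clock: 22.5
eef_pos: [608.4, 201.5, 90.9]
eef_rot: [-3.136, 0.004, 1.696]
wrist_force: [-24.5, -20.2, 17.7]
finger_gap: 43.8
```

Request:
send_rows(series=[[[0, 0, 0, 0, 8], [0, 0, 0, 0, 16], [0, 0, 0, 0, 23], [0, 0, 0, 0, 28], [0, 0, 0, 0, 28], [0, 0, 0, 0, 28], [0, 0, 0, 0, 28], [0, 0, 0, 0, 28], [0, 0, 0, 0, 28], [0, 0, 0, 0, 28]]])

```text
clock: 23.5
eef_pos: [607.7, 202.8, 90.7]
eef_rot: [-3.136, 0.005, 1.214]
wrist_force: [-25.1, -12.5, 17.1]
finger_gap: 43.2
```

```bash
cat >> h.py <<'E'
def prof(c,img,half=34,z=150,x0=0):
    s=np.arange(-half,half+.1,1.); acc=[]
    for x in np.arange(-2,2.1,1)+x0:
        uv=np.array([proj(c,[*rk(x,t),z]) for t in s],np.float32)
        acc.append(cv2.remap(img.astype(np.float32),uv[None,:,0],uv[None,:,1],cv2.INTER_CUBIC)[0])
    return s,np.mean(acc,0)
E
python3 - <<'E'
from h import *
print(np.round(manip.read_state()["eef_rot"],3))
for n in("top","scene"):
    c=mean_cam(n,6); np.save(n+"_b.npy",c["img"])
    for im,l in((np.load(n+"_a.npy"),"before"),(c["img"],"after")):
        for x0 in((-3,0,3,6) if l=="before" else (0,)):
            s,p=prof(c,im,x0=x0); print(n,l,x0)
            print(" G-R",np.round(p[:,1]-p[:,0]).astype(int)[::2].tolist()); print(" B  ",np.round(p[:,2]).astype(int)[::2].tolist())
E
```

```text
[-3.136  0.005  1.214]
top before -3
 G-R [-61, -62, -61, -61, -62, -61, -48, -18, 10, 22, 31, 28, 17, 9, 6, 5, 13, 23, 32, 38, 36, 36, 30, 23, 31, 38, 37, 38, 29, 9, -17, -38, -57, -64, -62]
 B   [68, 68, 68, 68, 68, 68, 68, 68, 68, 70, 76, 95, 118, 136, 142, 142, 121, 95, 78, 70, 73, 72, 70, 68, 70, 73, 73, 73, 71, 67, 66, 66, 67, 67, 67]
top before 0
 G-R [-61, -61, -61, -61, -62, -61, -53, -18, 16, 28, 31, 21, 7, -1, 1, 2, 9, 18, 30, 38, 36, 35, 32, 26, 30, 38, 38, 36, 32, 8, -22, -42, -58, -62, -62]
 B   [68, 68, 68, 68, 68, 68, 68, 68, 68, 68, 82, 111, 145, 163, 159, 157, 139, 109, 83, 71, 73, 73, 71, 69, 70, 73, 74, 73, 71, 68, 66, 66, 67, 67, 67]
top before 3
 G-R [-61, -61, -61, -62, -62, -59, -51, -25, 1, 11, 13, 11, 4, -4, -2, 0, 2, 4, 12, 19, 20, 20, 22, 17, 13, 14, 16, 18, 14, -3, -21, -41, -59, -62, -62]
 B   [68, 68, 68, 68, 68, 68, 68, 67, 67, 65, 75, 92, 108, 114, 112, 114, 108, 90, 74, 70, 70, 70, 69, 68, 68, 69, 69, 69, 68, 66, 66, 66, 67, 67, 67]
top before 6
 G-R [-62, -62, -62, -62, -61, -60, -53, -39, -26, -21, -22, -19, -21, -26, -24, -22, -25, -26, -23, -21, 
[... 1362 characters left out ...]
10, 7, 4, 15, 48, 79, 79, 69, 85, 54, 1, -2, 2, 3, 1, 8, 6, 1, 1, 0, 1, 6, 11, 9, 9, 8, 4]
scene before 6
 G-R [-93, -88, -95, -96, -91, -89, -94, -61, -1, 35, 45, 47, 44, 34, 27, 32, 36, 41, 44, 43, 44, 42, 38, 32, 36, 42, 45, 46, 48, 23, -25, -62, -88, -95, -90]
 B   [7, 10, 7, 7, 11, 13, 9, 6, 9, 7, 3, 1, 9, 22, 22, 14, 27, 12, 0, 3, 4, 5, 3, 5, 4, 3, 3, 3, 7, 9, 10, 7, 10, 10, 8]
scene after 0
 G-R [-142, -142, -137, -140, -142, -140, -131, -85, 14, 64, 62, 61, 61, 58, 44, 13, -3, -4, -4, -5, 5, 23, 40, 38, 37, 46, 47, 47, 43, 30, -17, -71, -96, -98, -97]
 B   [10, 9, 12, 12, 9, 10, 14, 21, 25, 16, 5, 4, 0, 2, 32, 97, 161, 187, 179, 161, 114, 58, 6, -9, -1, 0, 3, 5, 4, 9, 11, 9, 7, 5, 6]
```

Request:
send_rows(series=[[[0, 0, 0, 0, 8], [0, 0, 0, 0, 16], [0, 0, 0, 0, 24], [0, 0, 0, 0, 32], [0, 0, 0, 0, 36], [0, 0, 0, 0, 36], [0, 0, 0, 0, 36], [0.6, 0, 0, 0, 36], [0.6, 0, 0, 0, 36], [0.6, 0, 0, 0, 36]]])

```text
clock: 25.1
eef_pos: [610.4, 204.4, 90.2]
eef_rot: [-3.142, -0.0, 0.586]
wrist_force: [-0.4, 0.1, -0.3]
finger_gap: 56.2
```

Request:
send_rows(series=[[[0.6, 0, 0, 0, 0], [0.6, 0, 0, -20, 0], [0.6, 0, 0, -50, 0], [0.6, 0, 0, -60, 0], [0.6, 0, 0, -60, 0]]])

```text
clock: 25.6
eef_pos: [610.9, 204.4, 151.4]
eef_rot: [3.141, -0.003, 0.586]
wrist_force: [0.7, -0.2, -0.5]
finger_gap: 56.3
```

```bash
cat >> h.py <<'E'
def cross(s,y,lvl):
    k=np.nonzero(np.diff(np.sign(y-lvl)))[0]; r=[s[i]+(lvl-y[i])/(y[i+1]-y[i]) for i in k]; return r
def bub(k=6,tag=None):
    for n in("top","scene"):
        c=mean_cam(n,k)
        if tag: np.save(n+tag+".npy",c["img"])
        for im,l in((np.load(n+"_a.npy"),"before"),(c["img"],"now")):
            s,p=prof(c,im); B=p[:,2]; b=np.median(B); r=cross(s,B,(b+B.max())/2)
            g=p[:,1]-p[:,0]; w=np.clip((B-b)/(B.max()-b)-.2,0,1)
            k2=(s>6)&(s<19); sm=np.convolve(g,np.ones(3)/3,"same")
            print(n,l,"half",np.round(r,1),"cent",round((w*s).sum()/w.sum(),2)); print("  g",np.round(g).astype(int)[14:56].tolist()); print("  R",np.round(p[:,0]).astype(int)[14:56].tolist())
E
python3 - <<'E'
from h import *
print(np.round(manip.read_state()["eef_rot"],3), manip.read_state()["joints"][5])
bub(6,"_c")
E
```

```text
[ 3.141e+00 -3.000e-03  5.860e-01] 1.250983692953856
top before half [-11.7  -0.5] cent -6.14
  g [-18, 0, 16, 24, 28, 31, 31, 28, 21, 14, 7, 2, -1, 0, 1, 1, 2, 5, 9, 13, 18, 25, 30, 35, 38, 38, 36, 35, 35, 34, 32, 29, 26, 26, 30, 35, 38, 39, 38, 36, 36, 37]
  R [92, 80, 77, 81, 90, 100, 107, 115, 128, 141, 152, 161, 165, 163, 160, 159, 159, 156, 148, 138, 126, 116, 109, 105, 102, 102, 103, 102, 101, 99, 95, 91, 88, 88, 93, 99, 103, 105, 104, 103, 102, 100]
top now half [-2.6  7.7] cent 2.54
  g [-3, 10, 23, 30, 35, 39, 39, 38, 36, 36, 34, 31, 26, 23, 20, 20, 22, 21, 16, 10, 4, 0, 0, 1, 1, 1, 2, 6, 11, 17, 22, 26, 29, 33, 37, 38, 38, 38, 37, 34, 32, 30]
  R [83, 81, 84, 92, 101, 106, 107, 106, 104, 103, 100, 97, 92, 88, 90, 99, 112, 128, 144, 155, 164, 169, 169, 165, 163, 162, 157, 144, 126, 108, 93, 89, 92, 96, 100, 103, 104, 104, 103, 101, 96, 91]
scene before half [-11.    0.6] cent -5.11
  g [-86, -55, -19, 17, 38, 42, 43, 41, 35, 26, 16, 7, 0, -2, -3, -3, -4, -2, -1, 3, 13, 26, 38, 46, 47, 45, 45, 45, 44, 44, 42, 39, 35, 33, 35, 40, 45, 47, 47, 46, 45, 44]
  R [86, 62, 36, 20, 21, 37, 54, 68, 79, 95, 110, 123, 133, 134, 131, 131, 133, 135, 135, 128, 111, 88, 70, 59, 59, 63, 65, 66, 65, 60, 54, 47, 40, 39, 44, 53, 61, 65, 64, 64, 65, 65]
scene now half [-2.1  9.1] cent 3.41
  g [-47, -5, 20, 37, 47, 48, 49, 49, 47, 46, 45, 44, 41, 38, 34, 30, 27, 22, 17, 12, 4, -2, -4, -4, -3, 0, 3, 5, 9, 14, 20, 26, 30, 35, 41, 45, 47, 48, 48, 47, 47, 46]
  R [52, 26, 22, 30, 43, 56, 65, 67, 66, 66, 65, 62, 54, 42, 33, 35, 48, 71, 95, 115, 131, 138, 138, 137, 136, 133, 129, 126, 116, 98, 77, 55, 41, 38, 44, 55, 64, 67, 66, 65, 64, 61]
```

Both cameras now show the bubble centred between the lines. Top view: lines at s = −7 and 11, bubble 2.5. Scene view: lines at −5.7 and 12.9, bubble 3.4. Mean error is about +0.2 mm. Next I'll press with the open fingers either side of the window, so the vial stays visible.

Request:
send_rows(series=[[[0.85, 0, 0, -50, 0], [0.85, 0, 0, -50, 0]]])

```text
clock: 26.4
eef_pos: [612.2, 204.7, 206.6]
eef_rot: [3.139, -0.009, 0.586]
wrist_force: [-0.3, 0.2, 0.5]
finger_gap: 69.2
```

```bash
python3 -c "
from h import *
goto(570.7,7.9,175,YA)"
```

```text
t 26.4 shift [-143.6  141.    30.8] roll 44.9 F [-0.3  0.2  0.5] pos [612.2 204.7 206.6] yaw 0.586 q6 1.25
```

Request:
send_rows(series=[[[0.85, -143, 140, 0, 45], [0.85, -143, 140, 0, 45], [0.85, -143, 140, 0, 45], [0.85, -143, 140, 0, 45], [0.85, -143, 140, 0, 45], [0.85, -143, 140, 0, 45], [0.85, -143, 140, 0, 45], [0.85, -143, 140, 15, 45], [0.85, -143, 140, 25, 45], [0.85, -143, 140, 25, 45]]])

```text
clock: 27.4
eef_pos: [567.9, 8.7, 173.8]
eef_rot: [3.141, 0.002, -0.198]
wrist_force: [0.3, -0.5, 0.1]
finger_gap: 79.8
```

```bash
python3 -c "
from h import *
goto(570.7,7.9,145,YA)
c=manip.camera('scene'); save(c,'pr',(257,164,357,264),6)"
```

```text
t 27.4 shift [ 2.9  0.3 28.8] roll -0.0 F [ 0.3 -0.5  0.1] pos [567.9   8.7 173.8] yaw -0.198 q6 1.72
```

View pics/pr.png

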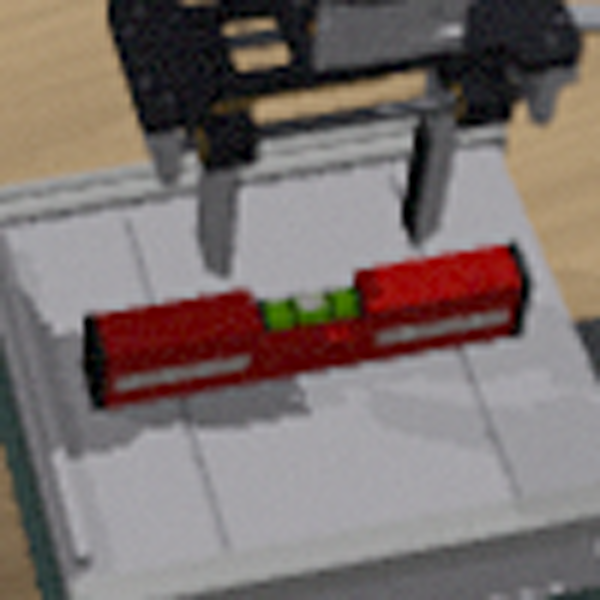

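The fingers stand either side of the window, at (215,275) and (425,243), with the bubble centred at (311,305). Lowering gently.

Request:
send_rows(series=[[[0.85, 3, 0, 10, 0], [0.85, 3, 0, 18, 0], [0.85, 3, 0, 22, 0], [0.85, 3, 0, 25, 0], [0.85, 3, 0, 27, 0], [0.85, 3, 0, 28, 0], [0.85, 3, 0, 28, 0]]])

```text
clock: 28.15
eef_pos: [571.5, 7.9, 147.3]
eef_rot: [-3.142, -0.0, -0.2]
wrist_force: [-0.1, -0.1, 0.6]
finger_gap: 79.9
```

Request:
send_rows(series=[[[0.85, 0, 0, 1, 0], [0.85, 0, 0, 2, 0], [0.85, 0, 0, 3, 0], [0.85, 0, 0, 3, 0]]])

```text
clock: 28.55
eef_pos: [571.4, 7.9, 144.1]
eef_rot: [3.142, 0.0, -0.2]
wrist_force: [0.5, 1.1, 0.1]
finger_gap: 79.6
```

Request:
send_rows(series=[[[0.85, 0, 0, 1, 0], [0.85, 0, 0, 2, 0], [0.85, 0, 0, 3, 0], [0.85, 0, 0, 3, 0]]])

```text
clock: 28.95
eef_pos: [571.5, 7.9, 141.5]
eef_rot: [-3.142, -0.0, -0.2]
wrist_force: [-2.4, -0.3, 3.0]
finger_gap: 79.7
```

Request:
send_rows(series=[[[0.85, 0, 0, 1, 0], [0.85, 0, 0, 2, 0], [0.85, 0, 0, 2, 0]]])

```text
clock: 29.25
eef_pos: [572.0, 7.8, 141.4]
eef_rot: [-3.141, -0.003, -0.2]
wrist_force: [-6.5, -0.8, 19.0]
finger_gap: 79.8
```

Request:
send_rows(series=[[[0.85, 0, 0, 0.5, 0], [0.85, 0, 0, 1, 0], [0.85, 0, 0, 1, 0]]])

```text
clock: 29.55
eef_pos: [572.3, 7.7, 141.4]
eef_rot: [-3.141, -0.004, -0.2]
wrist_force: [-9.3, -0.9, 27.7]
finger_gap: 79.7
```

Request:
send_rows(series=[[[0.85, -0.5, 0, 0, 0], [0.85, -0.8, 0, 0, 0], [0.85, -0.8, 0, 0, 0], [0.85, -0.8, 0, 0, 0], [0.85, -0.8, 0, 0, 0], [0.85, -0.8, 0, 0, 0], [0.85, -0.8, 0, 0, 0], [0.85, -0.8, 0, 0, 0], [0.85, -0.8, 0, 0, 0], [0.85, -0.8, 0, 0, 0]]])

```text
clock: 30.55
eef_pos: [571.7, 7.9, 141.3]
eef_rot: [-3.141, -0.004, -0.2]
wrist_force: [-6.2, -1.0, 25.2]
finger_gap: 79.9
```

```bash
python3 - <<'E'
from h import *
bub(5,"_d")
s=manip.read_state(); print(s["clock"],s["wrist_force"])
a=np.load("scene_c.npy");d=np.load("scene_d.npy")
g=[]
for im in(a,d):
    m=cv2.inRange(cv2.cvtColor(im.astype(np.uint8),cv2.COLOR_RGB2HSV),(35,100,60),(70,255,255))[190:240,280:340]; v,u=np.nonzero(m); print(len(u),u.min(),u.max(),v.mean())
E
```

```text
top before half [-11.7  -0.5] cent -6.14
  g [-18, 0, 16, 24, 28, 31, 31, 28, 21, 14, 7, 2, -1, 0, 1, 1, 2, 5, 9, 13, 18, 25, 30, 35, 38, 38, 36, 35, 35, 34, 32, 29, 26, 26, 30, 35, 38, 39, 38, 36, 36, 37]
  R [92, 80, 77, 81, 90, 100, 107, 115, 128, 141, 152, 161, 165, 163, 160, 159, 159, 156, 148, 138, 126, 116, 109, 105, 102, 102, 103, 102, 101, 99, 95, 91, 88, 88, 93, 99, 103, 105, 104, 103, 102, 100]
top now half [-31.7] cent -30.9
  g [1, 1, 1, 1, 1, 1, 1, 1, 1, 1, 1, 1, 1, 1, 1, 1, 1, 1, 1, 1, 1, 1, 1, 1, 1, 1, 1, 1, 1, 1, 1, 1, 1, 1, 1, 1, 1, 1, 1, 1, 1, 1]
  R [89, 89, 89, 89, 88, 88, 88, 88, 89, 89, 89, 90, 90, 90, 89, 89, 89, 89, 90, 91, 92, 93, 93, 92, 93, 93, 93, 93, 92, 92, 92, 92, 93, 93, 93, 93, 92, 91, 90, 89, 88, 88]
scene before half [-11.    0.6] cent -5.11
  g [-86, -55, -19, 17, 38, 42, 43, 41, 35, 26, 16, 7, 0, -2, -3, -3, -4, -2, -1, 3, 13, 26, 38, 46, 47, 45, 45, 45, 44, 44, 42, 39, 35, 33, 35, 40, 45, 47, 47, 46, 45, 44]
  R [86, 62, 36, 20, 21, 37, 54, 68, 79, 95, 110, 123, 133, 134, 131, 131, 133, 135, 135, 128, 111, 88, 70, 59, 59, 63, 65, 66, 65, 60, 54, 47, 40, 39, 44, 53, 61, 65, 64, 64, 65, 65]
scene now half [-2.2  9.4] cent 3.36
  g [-35, -3, 18, 33, 44, 47, 49, 49, 47, 46, 46, 46, 43, 39, 35, 30, 28, 24, 18, 12, 4, -1, -4, -5, -5, -3, -1, 1, 5, 12, 19, 26, 30, 35, 41, 46, 48, 49, 47, 45, 45, 46]
  R [39, 26, 26, 35, 48, 59, 67, 69, 67, 66, 65, 61, 54, 43, 36, 38, 51, 73, 98, 118, 134, 140, 140, 140, 140, 139, 137, 134, 123, 103, 81, 57, 42, 38, 44, 55, 65, 68, 68, 67, 67, 63]
31.05 [-7.23579481 -1.33460846 24.83196175]
55 21 35 25.21818181818182
57 21 36 25.280701754385966
```

```bash
python3 -c "
from cell import manip; print(manip.sign_off())"
```

```text
the job is handed in; nothing more can be done
None
```

The job is done and handed in at 31 s on the robot's clock. The plate is home, the level stands on it with the bubble centred, and the fingers are still pressing.

- **Plate:** I pushed it in until it met the stops. The force rose from about 4 N to 35 N with no further travel. That is more than the 3–6 N advised, but only as a brief press against the stops. The first two pushes missed the lip. The open fingertips seem to reach about 20 mm less far than stated, so I worked lower from then on.
- **Level:** I took the one farthest from the base (598 mm, against 468 mm for its look-alike). It stands near the middle of the plate, lengthwise towards the knob, and I let go of it there.
- **Knob:** I turned it about 2.5 rad clockwise and released it. That is slightly past the 2.4 rad given, and the bubble also moved a little less per rad than stated. With the fingers clear, the bubble read +0.5 mm off centre in the top camera and −0.2 mm in the scene camera.
- **Pressing:** The fingers press the level down with about 25 N, one either side of the window. After settling, the bubble was within about 0.3 mm of centre, but only the scene camera could show it because the arm blocked the top one. About 7 N of sideways force remained, and the level did not shift in the picture.
- **Other things on the bench:** I moved nothing else knowingly, but took no final picture to check them.

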